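# Start the X-ray analysis of a pottery sherd

### The arm

A 7-joint arm with a two-finger parallel gripper is mounted at the origin on the work surface. World frame = base frame: x ahead of the robot, y to its left, z up, the work surface at z = 0. Lengths are in m, angles in rad, forces in N, time in s.
With the tool pointing down it reaches from about 0.425 to 0.875 m from the base axis. Payload 8.4 kg.
Tool frame: the origin (TCP) lies at the centre of the arm's flange, where the gripper is bolted on; the fingertips stand 182 mm ahead of it and the grasp point (between the pads) lies env.pinch_z ahead of it (env.pinch_z is the distance from the TCP to the grasp point, in m); z points along the fingers, y is the line along which they close (so a half turn about z gives the same grasp; the last joint's range is limited). The gripper opens to 87 mm and grips with 3 to 60 N. Pads are 19 mm wide; open, the fingers measure 117 mm over their backs; the gripper's body (75 mm by 190 mm) begins 51 mm behind the grasp point.
Start: joints at [1.113, 0.333, 0.04, 1.465, -0.013, 1.343, -0.059], TCP at [0.228, -0.609, 0.405] pointing down, gripper open.
Joint ranges: [-2.58, 2.58], [-0.38, 2.09], [-1.3, 1.39], [0.25, 2.4], [-1.5, 4.64], [0.08, 2.09], [-2.65, 2.65]. Speed limits (rad/s): [2.22, 2.22, 2.79, 2.79, 3.14, 3.14, 3.14].

### API

Orientations are given as [roll, pitch, yaw] about the fixed x, y, z axes, in that order (R = Rz(yaw) Ry(pitch) Rx(roll)).
In Python, from plant import env gives the robot as it stands.
- The arm moves only by the tool move_arm, never from a script. Its argument "motion" is a list that holds one entry, the list of rows, each a list of 7 numbers: the shift along the world's x, y, z in m, then the turn, a rotation vector about the world's x, y, z in degrees, then the opening, from -1 (shut) to 1 (fully open). A call has 1 to 5 rows; each row is the pose to reach, as a shift and turn from the pose commanded when the call began; what a row does not reach only later rows make up. A row lasts 1/12 s, in which the tool goes at most 41.7 mm and 7.16 degrees, less where a joint would pass 70% of its speed; a pose out of reach is approached as far as the arm can. A call with a gripper value outside its range is refused whole. The fingers move at their own pace and stop on an object; "grip_force" is the grip in N (left out, the last holds). Time passes only in rows, so rows that repeat a pose let the fingers close. It gives the time, the measured TCP pose, the force, the opening and the grip force at its end, in the units of the state.
- env.sense(): the state, without advancing time (a new reading comes with each control period).
- env.get_image(name): name is "side" or "top"; returns the picture (420x560x3 uint8, red, green, blue); there is no depth.
- env.calibration(name): a dict with "vfov" (degrees; the focal length in pixels is half the picture's height over the tangent of half this angle, whatever the lens; pixels are square), "cx", "cy" (the principal point, pixels), "extrinsics" (4x4, takes a point from camera to world coordinates). Camera axes: x right, y up, looking along -z (the intrinsics and any distortion apply to the point x, -y, -z); pixel columns grow to the right and rows downward; lengths in m; the calibration is good to about 2 mm. A picture is of the moment at which its call begins. calibration takes no time and is no camera call.
- env.job_done(): hands the job in; it is judged then, once.
Trained networks look in the newest picture that a camera, given by its name, has taken for a name from the list of things; names that differ only in an ending like _2 or _b are one class to them, and where a whole thing is asked for, a point or a joint stands for the part that bears it (a point fixed in the world has none). Each returns a list of dicts, best first, with "conf" (0 to 1); they miss things now and then, are a little off and sometimes report something else, mostly with a low value. They report only what shows in the picture. A call takes as long as a camera call.
- env.search_frame(camera, thing): "at" ([column, row] in pixels, amid what is visible of it).
The state is a dict: "t": time; "q": joint angles; "dq": joint speeds; "joint_efforts": joint torques, N m; "eef_pos": TCP position; "orientation": TCP orientation; "contact_force": force on the tool from outside, world axes, zero at the start; "wrist_torque": the same for the moment, N m; "grip_width": finger opening in m; "grasp_force": force on a finger pad.
Only numpy, scipy, OpenCV 4.12 (cv2) and the standard library are available. Lean on these libraries where they do the work, as an engineer would, in place of code of your own. Each camera call takes 0.05 s, during which the arm holds its last target. There are 200 camera calls.

### The job

The sherd is ready in the bench analyser's sample well: shut the well's lid fully, then flip the start guard on the sloping front panel up until it stays open by itself, then push the start button under it fully in and let it spring back. Leave the lid shut and the guard open, and do not disturb the sherd or the other things on the table and the machine.

Things in the scene. Friction and masses are not known exactly. Their poses are not given: they have to be found in the camera images.
- analyser: White bench analyser fixed to the table, 350 deep (x) x 360 wide (y) mm, standing side-on: its low front (-x) faces the robot's right, its left side (+y) the robot. Origin: centre of its underside; x to its back, y to its left, z up. Rear half (x -30 to 175): a flat top 130 mm high with an open sample well. Front half: a sloping control panel. Nothing else stands within 35 mm of the start guard.
- lid (a joint): Hinge of the white sample lid, rad: 0 = fully shut (flat on the top), about 1.57 = upright (stop at 1.6). It starts well open, between 1.1 and 1.4. Stiff friction hinge: the lid stays at any angle where it is left, and must be pushed all the way down; about 5 N at the free edge.
- lid_hinge (a point): Point on the lid's hinge line, along the analyser's x just left of the well: analyser (78, 92, 134) mm. Shut, the lid reaches 180 mm from it to the analyser's -y, plus a 17 mm grey pull lip; it spans 82 mm each way along x; its flat top face is 20 mm above the hinge line. It opens upward to the left.
- lid_edge (a point): Middle of the free edge of the lid's top (outer) face: 180 mm from the hinge line and 20 mm from the lid's underside. Turns with the lid.
- guard (a joint): Hinge of the start guard, rad: 0 = shut over the button, 1.65 = fully open (stop): it then stands 5 degrees beyond the panel's normal, so it leans forward 25 degrees from vertical, over the button. Weight and hinge spring: let go below about 1.0 it falls shut, above about 1.15 it falls open and stays; lifting takes under 1 N at the tab.
- guard_hinge (a point): Middle of the guard's hinge line, which runs along the analyser's y axis, 16 mm below the panel's upper edge and 14 mm off the panel: at analyser (-51, -75, 137) mm.
- guard_tab (a point): Middle of the guard's lifting tab. The guard is a bare steel cover 100 mm long (hinge to lower edge) x 80 wide, top face 36 mm off the panel; the tab, a tongue 28 wide (y) x 40 long x 10 thick, sticks out from the middle of its lower edge along the slope. Shut, this point is 126 mm down the slope from the hinge line, 31 mm off the panel, 26 mm from the cover's edge. It turns with the guard.
- start (a joint): Travel of the round black start button, m: 0 = out, 0.006 = fully in, along the inward normal of the panel. Spring: starts to move at about 1.5 N, fully in at about 5 N, springs back when let go.
- start_top (a point): Centre of the button's top face, 40 mm in diameter, in a steel bezel 56 mm in diameter and 12 mm high; the top is 22 mm off the panel and 47 mm down the slope from the guard's hinge line. Hidden while the guard is shut.
- sherd: Brown curved potsherd, 78 x 60 x 15 mm, lying loose on the floor of the sample well. Origin: centre of its underside. Leave it there.
- standard: Loose steel reference disc, 42 mm across, 24 mm high, standing on the analyser's flat top to the right of the well (near analyser x 80, y -142). Leave it.
- bowl: Loose blue plastic washing bowl, 230 mm across, 85 high, on the table to the left. Leave it.
- book: Loose brown book, 170 x 240 x 30 mm, lying on the table to the right. Leave it.
- panel_top (a point): Middle of the sloping panel's upper edge: analyser (-30, 0, 132) mm. From here the plane panel falls 30 degrees towards the front for 165 mm, over the full width; in the analyser's axes its outward normal is [-0.5, 0, 0.866], down the slope is [-0.866, 0, -0.5]. The guarded start button is right of the middle (y -75); on the left a flat screen and a small key switch, not used.
- well (a point): Middle of the floor of the sample well: analyser (78, 0, 75) mm. The well is 145 (x) x 150 (y) mm, 55 mm deep, open at the top.

How it is judged:
By the outcome, as a careful person would: the job done as asked, in the order asked, and still so for the second after the job is handed in, with the robot touching nothing.
It also fails if it takes over 61 s, if anything falls off the work surface, if the arm or the gripper's body presses on something with over 40 N, if the wrist force passes 120 N, or if a joint passes its speed limit or range.

## Working session

There is one attempt and no reset: what is moved stays moved. The work goes in short steps, Python scripts to look and compute and a tool call to move; the robot and the scene stay as the last step left them, time stands still between calls to the robot, and variables do not carry over. Pictures are saved under pics/ and viewed, at most 10 in all, crops included, and the job is handed in when it is done.

Besides the shell and the picture viewer there is one more tool, called as name([rows], argument=value, ...), one row to a line, values as JSON. move_arm: Moves the arm, as the interface text tells. Its arguments: {"type":"object","properties":{"motion":{"type":"array"},"grip_force":{"type":"number"}},"required":["motion"]}

```bash
mkdir -p pics; ls; cat > h.py <<'E'
import numpy as np, cv2
from plant import env
def cal(n):
    c=env.calibration(n); f=210/np.tan(np.radians(c['vfov'])/2); return c,f
def proj(n,P):
    c,f=cal(n); T=np.linalg.inv(np.array(c['extrinsics'])); p=T[:3,:3]@np.asarray(P,float)+T[:3,3]
    return np.array([c['cx']+f*p[0]/-p[2], c['cy']-f*p[1]/-p[2]])
def ray(n,uv):
    c,f=cal(n); E=np.array(c['extrinsics']); d=np.array([(uv[0]-c['cx'])/f,-(uv[1]-c['cy'])/f,-1]); return E[:3,3],E[:3,:3]@d
def atz(n,uv,z):
    o,d=ray(n,uv); return o+d*(z-o[2])/d[2]
E
python3 - <<'E'
from h import *
for n in ('side','top'):
    im=env.get_image(n); cv2.imwrite(f'pics/{n}0.png',im[:,:,::-1]); c=env.calibration(n); print(n,c)
    for t in ('analyser','lid','lid_edge','guard','guard_tab','guard_hinge','lid_hinge','panel_top','standard','sherd','well','bowl','book','start'):
        print(t,[(np.round(r['at'],1).tolist(),round(r['conf'],2)) for r in env.search_frame(n,t)[:2]])
s=env.sense(); print(s, env.pinch_z)
E
```

```text
pics
side {'vfov': 48.88808421606629, 'cx': 275.2464149818422, 'cy': 215.2046753227983, 'extrinsics': array([[-0.97004905,  0.18572476, -0.15656037,  0.40961393],
       [-0.24289229, -0.73404906,  0.63417293,  0.75347475],
       [ 0.00285862,  0.65320616,  0.75717471,  1.06565347],
       [ 0.        ,  0.        ,  0.        ,  1.        ]])}
analyser [([296.8, 238.7], 0.92), ([315.3, 217.5], 0.3)]
lid [([315.1, 216.8], 0.85)]
lid_edge [([314.0, 218.0], 0.57)]
guard [([273.5, 186.0], 0.84)]
guard_tab [([267.6, 187.4], 0.88)]
guard_hinge [([275.8, 186.8], 0.65), ([295.6, 239.7], 0.37)]
lid_hinge [([315.0, 211.7], 0.59)]
panel_top [([293.3, 237.8], 0.89), ([275.1, 187.3], 0.64)]
standard [([238.7, 223.7], 0.6)]
sherd []
well [([298.3, 236.8], 0.79)]
bowl []
book [([307.4, 144.0], 0.96)]
start []
top {'vfov': 42.196079450723374, 'cx': 275.2757331695817, 'cy': 210.13221428986088, 'extrinsics': array([[-1.88408118e-02,  9.73306874e-01, -2.28732929e-01,
         1.82282078e-01],
       [-9.99822215e-01, -1.81697123e-02,  5.03974763e-03,
         1.33095837e-03],
       [ 7.49209487e-04,
[... 670 characters left out ...]
33319424,  0.03988317,  1.46536756, -0.01339238,
        1.34332161, -0.05848937]), 'dq': array([ 7.52463558e-05,  2.09486153e-03,  1.69011957e-04, -5.98993314e-04,
        1.65689271e-03, -1.00682931e-03, -3.03144217e-04]), 'joint_efforts': array([ 9.05669685e-05, -6.56105375e+01,  1.33287940e+00, -4.04056370e+01,
       -5.99697232e-02,  3.50635301e-02,  5.70503619e-05]), 'eef_pos': array([ 0.2282394 , -0.60859365,  0.40476528]), 'orientation': array([-3.14156709e+00, -4.56187351e-06,  3.58800358e-01]), 'contact_force': array([ 0.22828261,  0.75730428, -0.38540102]), 'wrist_torque': array([-0.01588135,  0.04559621,  0.03114179]), 'grasp_force': 0.0, 'grip_width': 0.0872873440662495} 0.1635
```

View pics/side0.png

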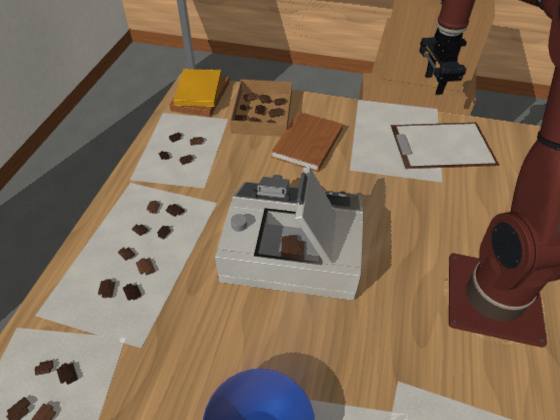

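View pics/top0.png

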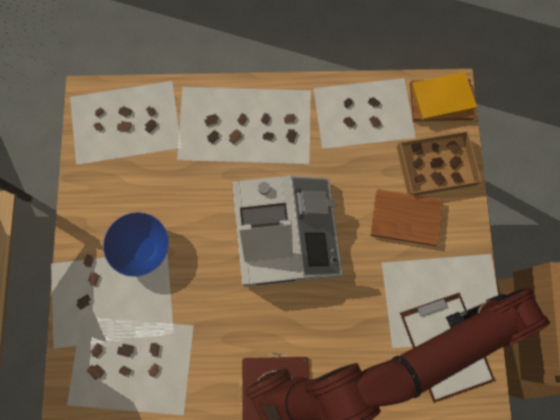

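Side: analyser at about (295,235), lid open (tip ~(305,175)), guard at (273,187), standard at (239,223), book at (308,140). Top: analyser spans (234..340, 178..283), with the guard at (313,202). I'll enlarge both to pick corners.

```bash
python3 - <<'E'
import cv2
for n,(x,y,w,h) in {'side':(208,155,168,144),'top':(222,168,132,124)}.items():
    im=cv2.imread(f'pics/{n}0.png')[y:y+h,x:x+w]; s=4.7
    o=cv2.resize(im,None,fx=s,fy=s,interpolation=cv2.INTER_CUBIC)
    o=o[:600]
    for u in range((x//10+1)*10,x+w,10):
        c=int((u-x+.5)*s); cv2.line(o,(c,0),(c,6),(0,0,255),1); cv2.putText(o,str(u),(c-10,16),0,.33,(0,0,255),1)
    for v in range((y//10+1)*10,y+h,10):
        c=int((v-y+.5)*s); cv2.line(o,(0,c),(6,c),(0,0,255),1); cv2.putText(o,str(v),(8,c+4),0,.33,(0,0,255),1)
    cv2.imwrite(f'pics/{n}z.png',o); print(o.shape)
E
```

```text
(600, 790, 3)
(583, 620, 3)
```

View pics/sidez.png

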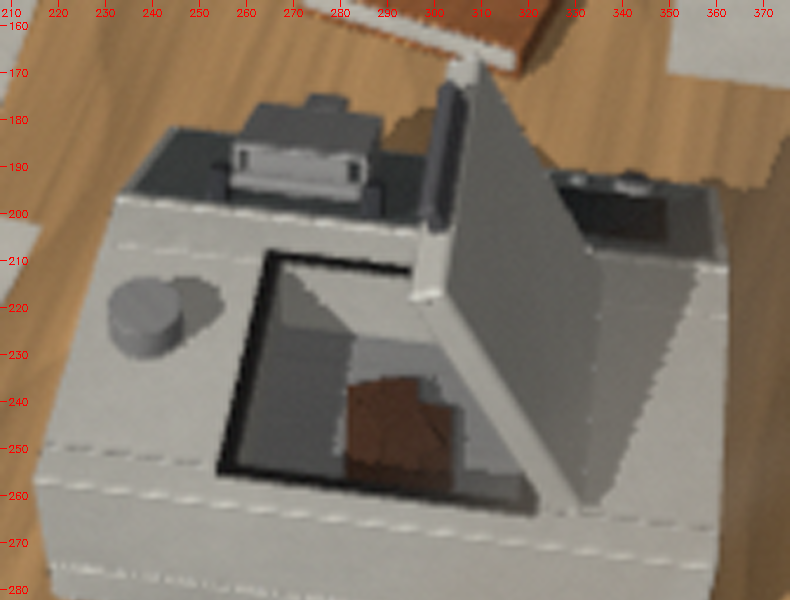

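View pics/topz.png

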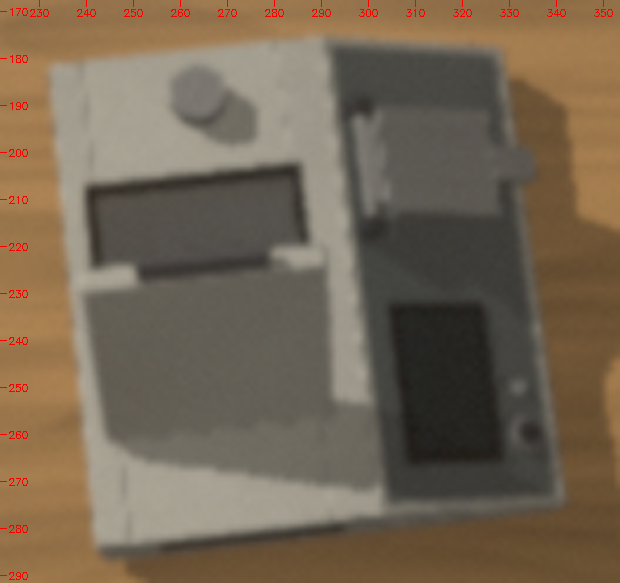

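Side crop: well corners (267,208) and (254.5,256), panel top corners (233,196) and (362,211), free lid edge (298,218)–(308,168). Top crop: body corners (232.5,181.5), (243,286), (328.5,178.5), (341.5,274.5), guard tab ~(332,202). Next I'll fit the pose and the lid angle.

```bash
cat > fit.py <<'E'
from h import *
from scipy.optimize import least_squares
def W(p,P):
    c,s=np.cos(p[2]),np.sin(p[2]); P=np.asarray(P,float)/1000
    return np.array([p[0]+c*P[0]-s*P[1],p[1]+s*P[0]+c*P[1],P[2]])
def lid(th,x,r,h): # lid pt r from hinge, h above underside
    return [x,92-r*np.cos(th)+h*np.sin(th),134+r*np.sin(th)+h*np.cos(th)]
def slope(y,d,n): return [-30-.866*d-.5*n,y,132-.5*d+.866*n]
E
python3 - <<'E'
from fit import *
fix=[('side',(233,196),[-30,-180,132]),('side',(362,211),[-30,180,132]),('side',(245,182),slope(-180,165,0)),('side',(360,194),slope(180,165,0)),
('side',(267,208.5),[5.5,-75,130]),('side',(254.5,256),[150.5,-75,130]),
('top',(243,286),[175,180,130]),('top',(232.5,181.5),[175,-180,130]),('top',(291,176),[-30,-180,132]),('top',(303.5,275),[-30,180,132]),
('top',(328.5,178.5),slope(-180,165,0)),('top',(341.5,274),slope(180,165,0)),('top',(240,207),[150.5,-75,130]),('top',(286,202.5),[5.5,-75,130])]
lp=[('top',(239.5,229.5),(160,180,20)),('top',(291.5,225),(-4,180,20)),('top',(238.5,225.5),(160,180,0)),('top',(290.5,220),(-4,180,0)),('side',(303,218),(160,180,20)),('side',(295.5,218.5),(160,180,0)),('side',(310,167.5),(-4,180,20))]
def res(p):
    r=[proj(n,W(p,P))-np.array(uv) for n,uv,P in fix]+[proj(n,W(p,lid(p[3],*a)))-np.array(uv) for n,uv,a in lp]
    return np.array(r).ravel()
s=least_squares(res,[.5,0,1.6,1.25],loss='soft_l1'); p=s.x
print(np.round(p,4)); print(np.round(res(p).reshape(-1,2),1).tolist())
np.save('p.npy',p)
for k,P in dict(lid_hinge=[78,92,134],lid_edge=lid(p[3],78,180,20),guard_hinge=[-51,-75,137],tab=slope(-75,16+8.2+126,31),start=slope(-75,63+0,22),std=[80,-142,154]).items():
    w=W(p,P); print(k,w.round(4),proj('side',w).round(1),proj('top',w).round(1))
# guard hinge check
print(slope(-75,16,14))
E
```

```text
[ 0.555  -0.0506  1.662   1.1235]
[[-1.8, 0.7], [0.4, 1.0], [-2.0, -0.4], [-0.1, 0.8], [-0.4, 2.7], [2.4, -1.6], [-0.8, -1.8], [-0.1, 0.0], [-0.4, -0.8], [-0.5, 2.4], [0.2, -0.8], [0.8, 1.5], [2.2, 2.8], [-2.1, 2.8], [-0.3, 1.1], [0.2, -0.1], [0.3, 0.0], [0.5, -0.1], [-0.4, -1.4], [-1.3, -0.3], [0.5, -2.1]]
lid_hinge [0.4563 0.0187 0.134 ] [326.4 238.9] [268.2 255. ]
lid_edge [0.5158 0.0241 0.3049] [306.7 189.7] [265.5 227.8]
guard_hinge [ 0.6343 -0.0946  0.137 ] [269.9 194.3] [300.2 203.1]
tab [ 0.6456 -0.2186  0.0837] [276.7 176.8] [334.3 203. ]
start [ 0.6384 -0.1389  0.1196] [272.5 187.3] [312.6 203. ]
std [0.6891 0.042  0.154 ] [235.9 223.5] [260.3 187.2]
[-50.856, -75, 136.124]
```

```bash
python3 - <<'E'
from fit import *
fix=[('side',(233,196),[-30,-180,132]),('side',(362,211),[-30,180,132]),('side',(245,182),slope(-180,165,0)),('side',(360,194),slope(180,165,0)),
('top',(243,286),[175,180,130]),('top',(232.5,181.5),[175,-180,130]),('top',(291,176),[-30,-180,132]),('top',(303.5,275),[-30,180,132]),
('top',(328.5,178.5),slope(-180,165,0)),('top',(341.5,274),slope(180,165,0)),
('side',(277,175.5),slope(-75,162,36)),('top',(336,202.5),slope(-75,162,31)),('top',(328,213),slope(-35,116,36)),('top',(327,190.5),slope(-115,116,36)),('side',(289,180.5),slope(-35,116,36)),('side',(262.5,176.5),slope(-115,116,36))]
lp=[('top',(239.5,229.5),(160,180,20)),('top',(291.5,225),(-4,180,20)),('top',(238.5,225.5),(160,180,0)),('top',(290.5,220),(-4,180,0)),('side',(303,218),(160,180,20)),('side',(295.5,218.5),(160,180,0)),('side',(310,167.5),(-4,180,20))]
def res(p):
    r=[proj(n,W(p,P))-np.array(uv) for n,uv,P in fix]+[proj(n,W(p,lid(p[3],*a)))-np.array(uv) for n,uv,a in lp]
    return np.array(r).ravel()
s=least_squares(res,[.5,0,1.6,1.25],loss='soft_l1'); p=s.x
print(np.round(p,4)); print(np.round(res(p).reshape(-1,2),1).tolist())
np.save('p.npy',p)
for k,P in dict(lid_hinge=[78,92,134],lid_edge=lid(p[3],78,180,20),guard_hinge=[-51,-75,137],tab=slope(-75,142,31),start=slope(-75,63,22),std=[80,-142,154]).items():
    w=W(p,P); print(k,w.round(4),proj('side',w).round(1),proj('top',w).round(1))
print('lid contact r=150')
for th in np.arange(1.2,-.01,-.2): print(round(th,2),W(p,lid(th,78,150,20)).round(3))
print('tab arc')
for th in np.arange(0,1.66,.15):
    c,s_=np.cos(th),np.sin(th); d=126*c-17*s_; n=17*c+126*s_  # rotate downslope->normal
    print(round(th,2),W(p,[-51-.866*d-.5*n,-75,137-.5*d+.866*n]).round(3))
E
```

```text
[ 0.5538 -0.0505  1.6678  1.1136]
[[-1.5, 1.1], [0.8, 0.8], [-2.0, -0.1], [-0.0, 0.7], [-0.4, -1.1], [-0.4, 0.7], [-0.8, -0.5], [-0.2, 2.7], [-0.1, -0.8], [1.0, 1.5], [0.3, -1.0], [0.8, 0.6], [0.7, 0.5], [-1.4, 1.0], [-0.2, -0.9], [-0.5, 0.2], [-0.3, 1.3], [0.2, -0.2], [0.3, 0.2], [0.4, -0.2], [-0.2, -1.1], [-1.1, 0.1], [0.3, -2.0]]
lid_hinge [0.4547 0.0182 0.134 ] [327.1 238.9] [268.4 255.5]
lid_edge [0.5159 0.0242 0.3043] [306.7 189.9] [265.5 227.8]
guard_hinge [ 0.6334 -0.094   0.137 ] [270.2 194.5] [300.  203.4]
tab [ 0.6448 -0.2109  0.0878] [276.4 177.7] [332.2 203. ]
start [ 0.6377 -0.1383  0.1196] [272.7 187.5] [312.5 203.1]
std [0.6874 0.0429 0.154 ] [236.5 223.9] [260.1 187.7]
lid contact r=150
1.2 [0.49  0.022 0.281]
1.0 [0.519 0.024 0.271]
0.8 [0.544 0.027 0.256]
0.6 [0.567 0.029 0.235]
0.4 [0.584 0.031 0.211]
0.2 [0.597 0.032 0.183]
0.0 [0.604 0.033 0.154]
tab arc
0.0 [ 0.645 -0.211  0.089]
0.15 [ 0.645 -0.217  0.107]
0.3 [ 0.646 -0.22   0.126]
0.45 [ 0.646 -0.22   0.145]
0.6 [ 0.645 -0.218  0.164]
0.75 [ 0.645 -0.212  0.182]
0.9 [ 0.644 -0.204  0.199]
1.05 [ 0.643 -0.194  0.215]
1.2 [ 0.642 -0.181  0.229]
1.35 [ 0.64  -0.167  0.241]
1.5 [ 0.639 -0.15   0.251]
1.65 [ 0.637 -0.133  0.258]
```

move_arm([
  [[0.01,0.035,0.03,0,0,7,-1],[0.02,0.07,0.06,0,0,14,-1],[0.03,0.11,0.09,0,0,21,-1],[0.045,0.15,0.095,0,0,28,-1],[0.06,0.19,0.095,0,0,35,-1]],
], grip_force=10)

```text
t: 1.92
eef_pos: [0.2813, -0.4364, 0.5007]
orientation: [3.138, 0.002, 0.974]
contact_force: [1.4, -0.4, 0.9]
grip_width: 0.0615
grasp_force: 0.0
```

move_arm([
  [[0.015,0.038,0,0,0,7,-1],[0.03,0.076,0,0,0,14,-1],[0.04,0.114,0,0,0,21,-1],[0.05,0.152,0,0,0,28,-1],[0.06,0.19,0,0,0,35,-1]],
])

```text
t: 2.33
eef_pos: [0.3414, -0.2455, 0.4981]
orientation: [3.141, 0.001, 1.587]
contact_force: [1.5, 0.5, -0.4]
grip_width: 0.0282
grasp_force: 0.0
```

move_arm([
  [[0.015,0.038,0,0,0,5,-1],[0.03,0.076,0,0,0,5,-1],[0.04,0.114,0,0,0,5,-1],[0.05,0.152,0,0,0,5,-1],[0.06,0.19,0,0,0,5,-1]],
])

```text
t: 2.75
eef_pos: [0.4012, -0.0553, 0.4982]
orientation: [3.141, 0.001, 1.668]
contact_force: [1.7, -0.5, 0.6]
grip_width: 0.0016
grasp_force: 0.0
```

move_arm([
  [[0.01,0.03,0,0,0,0,-1],[0.02,0.06,-0.01,0,0,0,-1],[0.02,0.06,-0.035,0,0,0,-1],[0.03,0.06,-0.035,0,0,0,-1],[0.04,0.06,-0.035,0,0,0,-1]],
])

```text
t: 3.17
eef_pos: [0.441, 0.0032, 0.462]
orientation: [-3.14, 0.001, 1.669]
contact_force: [0.7, -0.8, 0.1]
grip_width: 0.0005
grasp_force: 0.0
```

move_arm([
  [[0.01,0,0,0,0,0,-1],[0.015,0,0,0,0,0,-1],[0.02,0,0,0,0,0,-1],[0.025,0,0,0,0,0,-1]],
])

```text
t: 3.5
eef_pos: [0.4665, 0.0025, 0.463]
orientation: [-3.142, 0.0, 1.668]
contact_force: [-0.4, 0.4, 0.4]
grip_width: 0.0004
grasp_force: 0.0
```

move_arm([
  [[0.014,0.008,0,0,0,0,-1],[0.028,0.012,-0.005,0,0,0,-1],[0.04,0.016,-0.01,0,0,0,-1],[0.053,0.02,-0.018,0,0,0,-1],[0.065,0.022,-0.026,0,0,0,-1]],
])

```text
t: 3.92
eef_pos: [0.5319, 0.0242, 0.4372]
orientation: [3.141, 0.001, 1.667]
contact_force: [-2.2, -3.5, 2.5]
grip_width: 0.0004
grasp_force: 2.0
```

move_arm([
  [[0.012,0,-0.01,0,0,0,-1],[0.023,0,-0.021,0,0,0,-1],[0.032,0,-0.033,0,0,0,-1],[0.04,0,-0.045,0,0,0,-1],[0.047,0,-0.059,0,0,0,-1]],
])

```text
t: 4.33
eef_pos: [0.579, 0.0251, 0.3782]
orientation: [3.14, -0.001, 1.668]
contact_force: [-1.0, 0.8, 2.9]
grip_width: 0.0005
grasp_force: 1.4
```

move_arm([
  [[0.004,0,-0.01,0,0,0,-1],[0.008,0,-0.02,0,0,0,-1],[0.011,0,-0.028,0,0,0,-1],[0.013,0,-0.036,0,0,0,-1],[0.014,0,-0.04,0,0,0,-1]],
])

```text
t: 4.75
eef_pos: [0.5922, 0.0243, 0.3369]
orientation: [-3.141, 0.0, 1.668]
contact_force: [-1.5, -0.1, 2.1]
grip_width: 0.0005
grasp_force: 0.9
```

move_arm([
  [[0,0,-0.002,0,0,0,-1],[0,0,-0.003,0,0,0,-1]],
])

```text
t: 4.92
eef_pos: [0.5922, 0.0245, 0.3366]
orientation: [-3.142, 0.001, 1.667]
contact_force: [-10.5, -1.3, 24.7]
grip_width: 0.0006
grasp_force: 11.7
```

move_arm([
  [[0,0,0.02,0,0,0,-1],[0,0,0.06,0,0,0,-1],[0.01,-0.04,0.065,0,0,0,0.3],[0.02,-0.08,0.065,0,0,0,0.3],[0.03,-0.12,0.065,0,0,0,0.3]],
])

```text
t: 5.33
eef_pos: [0.6226, -0.0967, 0.4016]
orientation: [3.139, 0.002, 1.669]
contact_force: [0.3, -0.6, -0.9]
grip_width: 0.0134
grasp_force: 0.0
```

move_arm([
  [[0.01,-0.04,0,0,0,0,0.3],[0.02,-0.08,0,0,0,0,0.3],[0.023,-0.115,0,0,0,0,0.3],[0.023,-0.115,-0.02,0,0,0,0.3],[0.023,-0.115,-0.045,0,0,0,0.3]],
])

```text
t: 5.75
eef_pos: [0.6454, -0.2146, 0.3559]
orientation: [3.139, 0.003, 1.662]
contact_force: [1.1, 0.7, -0.3]
grip_width: 0.0455
grasp_force: 0.0
```

```bash
python3 - <<'E'
from h import *
a=[cv2.resize(env.get_image(n)[y:y+h,x:x+w,::-1],(400,400),interpolation=cv2.INTER_CUBIC) for n,x,y,w,h in (('side',205,130,165,165),('top',222,168,135,135))]
cv2.imwrite('pics/b.png',np.hstack(a)); s=env.sense(); print(s['eef_pos'],s['grip_width'],s['q'].round(2))
E
```

```text
[ 0.6440241  -0.21148377  0.35077346] 0.05258746067606327 [ 0.68  0.49 -0.6   1.43  0.28  1.31  0.16]
```

View pics/b.png

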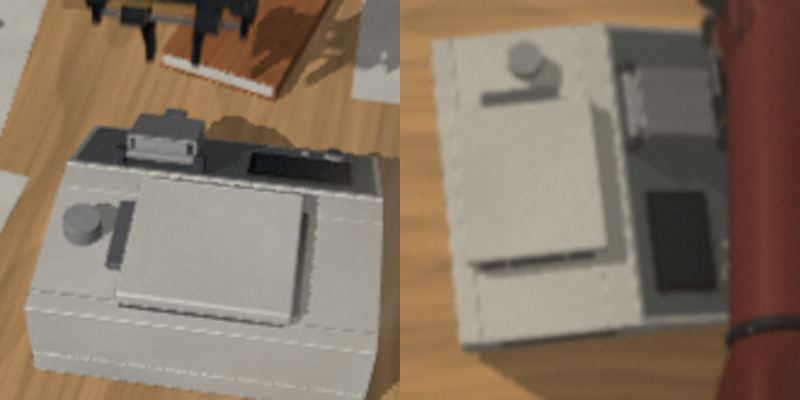

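The lid lies flat (side crop centre (215,250)) and the standard is unmoved. In the side crop the fingers (150, 198) straddle the tab (176). Descending to grip it.

move_arm([
  [[0,0,-0.025,0,0,0,0.3],[0,0,-0.05,0,0,0,0.3],[0,0,-0.075,0,0,0,0.3],[0,0,-0.09,0,0,0,0.3],[0,0,-0.099,0,0,0,0.3]],
])

```text
t: 6.27
eef_pos: [0.6451, -0.2103, 0.2549]
orientation: [-3.14, -0.0, 1.668]
contact_force: [-1.1, -0.2, 0.4]
grip_width: 0.0561
grasp_force: 0.0
```

move_arm([
  [[0,0,0,0,0,0,-0.2],[0,0,0,0,0,0,-0.6],[0,0,0,0,0,0,-0.6],[0,0,0,0,0,0,-0.6],[0,0,0,0,0,0,-0.6]],
], grip_force=4)

```text
t: 6.68
eef_pos: [0.6452, -0.2107, 0.2572]
orientation: [-3.141, 0.001, 1.668]
contact_force: [-9.1, -0.2, 5.1]
grip_width: 0.0327
grasp_force: 4.0
```

move_arm([
  [[-0.002,0,0,0,0,0,-0.6],[-0.003,0,0,0,0,0,-0.6],[-0.003,0,0,0,0,0,-0.6]],
])

```text
t: 6.93
eef_pos: [0.6424, -0.2109, 0.2567]
orientation: [3.14, 0.001, 1.667]
contact_force: [-0.5, -1.7, 2.2]
grip_width: 0.0282
grasp_force: 4.0
```

```bash
python3 - <<'E'
from h import *
im=env.get_image('side'); x,y,w,h=230,130,80,80
cv2.imwrite('pics/c.png',cv2.resize(im[y:y+h,x:x+w,::-1],(560,560),interpolation=cv2.INTER_CUBIC)); s=env.sense()
print(s['eef_pos'],s['grip_width'],s['contact_force'],s['grasp_force'],s['wrist_torque'])
E
```

```text
[ 0.64246658 -0.21092574  0.2567025 ] 0.0278947559299721 [-1.18488408 -1.84780793  2.47400748] 4.002792239867954 [-0.32079776  0.16600604 -0.07383679]
```

View pics/c.png

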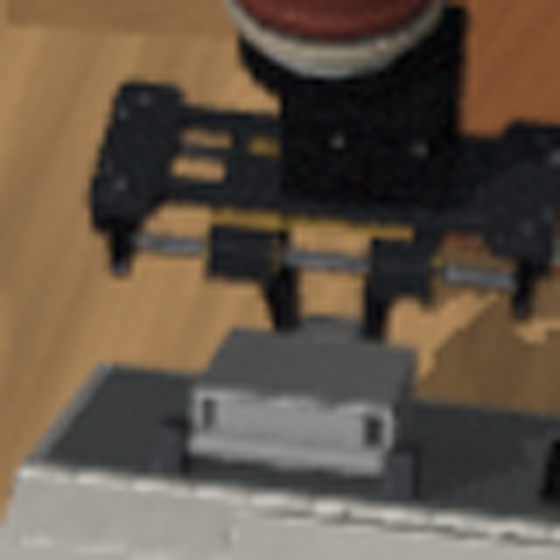

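Gripped: width 28 mm, and the picture shows both fingers (285, 375) on either side of the tab. Now I'll lift along the arc.

move_arm([
  [[0,-0.006,0.018,0,0,0,-0.6],[0.001,-0.009,0.037,0,0,0,-0.6],[0.001,-0.009,0.056,0,0,0,-0.6],[0,-0.007,0.075,0,0,0,-0.6],[0,-0.001,0.093,0,0,0,-0.6]],
])

```text
t: 7.4
eef_pos: [0.6425, -0.2119, 0.3501]
orientation: [3.141, -0.0, 1.667]
contact_force: [-0.2, -0.0, -1.7]
grip_width: 0.0281
grasp_force: 4.0
```

move_arm([
  [[-0.001,0.008,0.017,0,0,0,-0.6],[-0.002,0.018,0.033,0,0,0,-0.6],[-0.003,0.031,0.047,0,0,0,-0.6],[-0.004,0.038,0.053,0,0,0,-0.6],[-0.005,0.045,0.059,0,0,0,-0.6]],
])

```text
t: 7.82
eef_pos: [0.6378, -0.1653, 0.409]
orientation: [3.139, 0.0, 1.669]
contact_force: [8.3, 1.9, -1.6]
grip_width: 0.0278
grasp_force: 4.0
```

move_arm([
  [[0.003,0.008,0.006,0,0,0,-0.6],[0.003,0.008,0.006,0,0,0,0.3],[0.003,0.008,0.006,0,0,0,0.3],[0.003,0.008,0.006,0,0,0,0.3],[0.003,0.008,0.006,0,0,0,0.3]],
])

```text
t: 8.23
eef_pos: [0.6403, -0.1589, 0.4132]
orientation: [-3.141, -0.0, 1.667]
contact_force: [0.8, -0.1, -0.1]
grip_width: 0.049
grasp_force: 0.0
```

move_arm([
  [[0,-0.01,0.02,0,0,0,0.3],[0,-0.03,0.05,0,0,0,0.3],[0,-0.06,0.07,0,0,0,0.3],[0,-0.1,0.07,0,0,0,-1],[0,-0.14,0.07,0,0,0,-1]],
])

```text
t: 8.65
eef_pos: [0.6405, -0.2993, 0.4859]
orientation: [3.139, 0.001, 1.669]
contact_force: [0.6, -0.3, -0.6]
grip_width: 0.0495
grasp_force: 0.0
```

```bash
python3 - <<'E'
from h import *
a=[cv2.resize(env.get_image(n)[y:y+h,x:x+w,::-1],(400,400),interpolation=cv2.INTER_CUBIC) for n,x,y,w,h in (('side',225,115,110,110),('top',255,150,110,110))]
cv2.imwrite('pics/d.png',np.hstack(a)); s=env.sense(); print(s['eef_pos'],s['grip_width'],s['q'].round(2))
E
```

```text
[ 0.63843486 -0.3077515   0.48219051] 0.042422833034091945 [ 0.75  0.5  -0.58  1.14  0.27  1.58  0.31]
```

View pics/d.png

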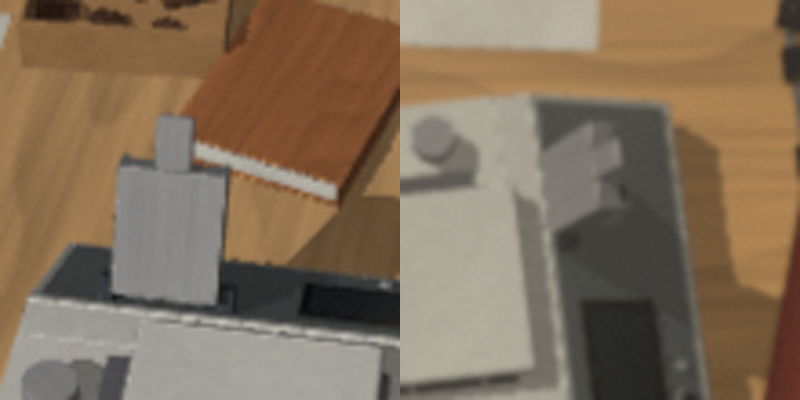

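Guard is standing open by itself (side crop (165,210), tab up). Next I'll tilt the tool so it stays clear of the leaning guard.

move_arm([
  [[0.003,-0.01,0,7,0.7,0,-1],[0.006,-0.02,0,14,1.4,0,-1],[0.01,-0.03,-0.01,21,2,0,-1],[0.012,-0.04,-0.015,28,2.7,0,-1],[0.012,-0.05,-0.02,35,3.4,0,-1]],
])

```text
t: 9.17
eef_pos: [0.6524, -0.3495, 0.4631]
orientation: [-3.141, -0.62, 1.667]
contact_force: [0.9, -0.1, -0.1]
grip_width: 0.0099
grasp_force: 0.0
```

move_arm([
  [[0,0,-0.01,7,0.7,0,-1],[0,0,-0.02,14,1.4,0,-1],[0,0,-0.02,14.8,1.4,0,-1],[0,0,-0.02,14.8,1.4,0,-1]],
])

```text
t: 9.5
eef_pos: [0.6522, -0.3498, 0.4413]
orientation: [-3.138, -0.874, 1.664]
contact_force: [-0.5, 0.3, 1.0]
grip_width: 0.0006
grasp_force: 0.0
```

```bash
python3 - <<'E'
from h import *
from scipy.spatial.transform import Rotation as R
s=env.sense(); M=R.from_euler('xyz',s['orientation']).as_matrix(); print(s['eef_pos'],s['q'].round(2),M.round(3).tolist(),s['eef_pos']+.182*M[:,2],s['grip_width'],s['contact_force'])
E
```

```text
[ 0.65219916 -0.34980343  0.44134578] [ 0.91  0.84 -0.73  0.88 -0.3   1.92  0.31] [[-0.06, 0.995, -0.074], [0.639, 0.095, 0.763], [0.767, -0.002, -0.642]] [ 0.6386571  -0.21088817  0.32454183] 0.0005904699631393424 [-0.47862555  0.34131887  0.97935576]
```

move_arm([
  [[0,0,-0.035,0,0,0,-1],[0,0,-0.07,0,0,0,-1],[0,0,-0.105,0,0,0,-1],[0,0,-0.135,0,0,0,-1],[0,0.02,-0.155,0,0,0,-1]],
])

```text
t: 9.92
eef_pos: [0.6513, -0.3318, 0.2862]
orientation: [-3.139, -0.866, 1.663]
contact_force: [0.2, -1.4, -0.4]
grip_width: 0.0003
grasp_force: 0.0
```

move_arm([
  [[0,0.01,0,0,0,0,-1],[0,0.01,0,0,0,0,-1]],
])

```text
t: 10.08
eef_pos: [0.653, -0.3149, 0.2906]
orientation: [3.139, -0.872, 1.675]
contact_force: [0.1, 0.9, 2.1]
grip_width: 0.0004
grasp_force: 0.0
```

```bash
python3 - <<'E'
from h import *
from scipy.spatial.transform import Rotation as R
a=[cv2.resize(env.get_image(n)[y:y+h,x:x+w,::-1],(400,400),interpolation=cv2.INTER_CUBIC) for n,x,y,w,h in (('side',225,115,110,110),('top',265,150,110,110))]
cv2.imwrite('pics/e.png',np.hstack(a))
s=env.sense(); M=R.from_euler('xyz',s['orientation']).as_matrix(); print(s['eef_pos'],s['q'].round(2),M[:,2].round(3).tolist(),s['eef_pos']+.182*M[:,2],s['contact_force'])
E
```

```text
[ 0.65308245 -0.31787638  0.29238669] [ 0.93  0.89 -0.71  1.12 -0.25  1.67  0.44] [-0.073, 0.761, -0.645] [ 0.63987265 -0.17942115  0.17499994] [ 0.18629748 -0.98496116 -0.5193463 ]
```

View pics/e.png

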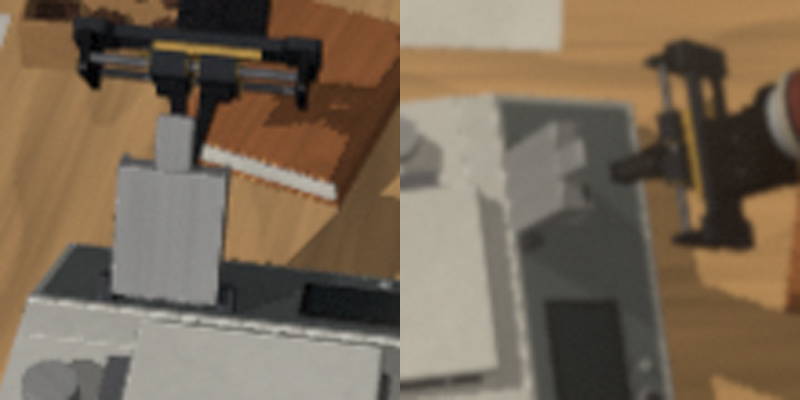

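move_arm([
  [[-0.001,0.01,-0.01,0,0,0,-1],[-0.002,0.02,-0.02,0,0,0,-1],[-0.004,0.03,-0.03,0,0,0,-1],[-0.005,0.037,-0.038,0,0,0,-1],[-0.005,0.037,-0.04,0,0,0,-1]],
])

```text
t: 10.6
eef_pos: [0.6475, -0.2807, 0.2496]
orientation: [3.139, -0.872, 1.671]
contact_force: [-0.1, 0.3, 0.0]
grip_width: 0.0007
grasp_force: 0.0
```

move_arm([
  [[0,0.001,-0.002,0,0,0,-1],[0,0.002,-0.004,0,0,0,-1],[0,0.003,-0.006,0,0,0,-1]],
])

```text
t: 10.85
eef_pos: [0.6476, -0.2794, 0.2436]
orientation: [3.139, -0.872, 1.669]
contact_force: [0.3, 0.2, 1.0]
grip_width: 0.0005
grasp_force: 0.0
```

move_arm([
  [[0,0.001,-0.002,0,0,0,-1],[0,0.002,-0.004,0,0,0,-1]],
])

```text
t: 11.02
eef_pos: [0.6475, -0.277, 0.2392]
orientation: [3.14, -0.873, 1.669]
contact_force: [-0.3, -1.8, 2.7]
grip_width: 0.0004
grasp_force: 1.5
```

move_arm([
  [[0,0.001,-0.002,0,0,0,-1],[0,0.001,-0.002,0,0,0,-1]],
])

```text
t: 11.18
eef_pos: [0.6474, -0.2757, 0.2369]
orientation: [3.14, -0.873, 1.668]
contact_force: [-0.2, -3.6, 3.3]
grip_width: 0.0006
grasp_force: 2.2
```

move_arm([
  [[0,0.001,-0.002,0,0,0,-1],[0,0.001,-0.002,0,0,0,-1]],
])

```text
t: 11.35
eef_pos: [0.6473, -0.2753, 0.2361]
orientation: [3.139, -0.873, 1.669]
contact_force: [-1.4, -5.0, 9.4]
grip_width: 0.0004
grasp_force: 4.5
```

move_arm([
  [[0,0.001,-0.001,0,0,0,-1],[0,0.001,-0.001,0,0,0,-1]],
])

```text
t: 11.52
eef_pos: [0.6472, -0.2751, 0.2359]
orientation: [3.138, -0.872, 1.669]
contact_force: [-3.7, -8.5, 13.7]
grip_width: 0.0005
grasp_force: 7.7
```

```bash
python3 - <<'E'
from fit import *
from scipy.spatial.transform import Rotation as R
s=env.sense(); M=R.from_euler('xyz',s['orientation']).as_matrix(); p=np.load('p.npy')
print(s['eef_pos'],s['contact_force'])
c=s['eef_pos']+.182*M[:,2]
for k in (-.0095,0,.0095):
    w=c+k*M[:,0]; a=(w-W(p,[-30,-75,132])); cy,sy=np.cos(p[2]),np.sin(p[2])
    a=np.array([cy*a[0]+sy*a[1],-sy*a[0]+cy*a[1],a[2]])*1000
    print('down',a@[-.866,0,-.5]-63,'y',a[1],'off',a@[-.5,0,.866])
E
```

```text
[ 0.64724897 -0.27505266  0.23594346] [-3.65427442 -8.51399334 13.73738993]
down 7.157068829146667 y 3.267826645133373 off 17.006705611556388
down -1.7706073000429114 y 3.2749775116371245 off 20.253639057079518
down -10.69828342923249 y 3.2821283781408765 off 23.50057250260267
```

Firm stop at about 17 mm off the panel, 16 N along the normal: the button is fully in. Backing off.

move_arm([
  [[0,-0.004,0.006,0,0,0,-1],[0,-0.01,0.015,0,0,0,-1],[0.002,-0.03,0.03,0,0,0,-1],[0.004,-0.06,0.05,0,0,0,-1],[0.004,-0.09,0.08,0,0,0,-1]],
])

```text
t: 11.93
eef_pos: [0.651, -0.3632, 0.3123]
orientation: [-3.138, -0.875, 1.667]
contact_force: [0.8, -0.2, -0.5]
grip_width: 0.0006
grasp_force: 0.0
```

move_arm([
  [[0,-0.02,0.03,0,0,0,-1],[0,-0.04,0.06,0,0,0,-1],[0,-0.06,0.08,0,0,0,-1],[0,-0.06,0.08,0,0,0,-1],[0,-0.06,0.08,0,0,0,-1]],
])

```text
t: 12.35
eef_pos: [0.6513, -0.424, 0.3944]
orientation: [3.138, -0.872, 1.669]
contact_force: [0.0, 1.1, -0.2]
grip_width: 0.0003
grasp_force: 0.0
```

```bash
python3 - <<'E'
from h import *
a=[cv2.resize(env.get_image(n)[y:y+h,x:x+w,::-1],(400,400),interpolation=cv2.INTER_CUBIC) for n,x,y,w,h in (('side',205,115,170,170),('top',225,160,140,140))]
cv2.imwrite('pics/f.png',np.hstack(a)); s=env.sense(); print(s['eef_pos'],s['contact_force'],s['t'])
E
```

```text
[ 0.65160014 -0.42216141  0.3921702 ] [ 0.1389363   0.39047564 -1.20129564] 12.45
```

View pics/f.png

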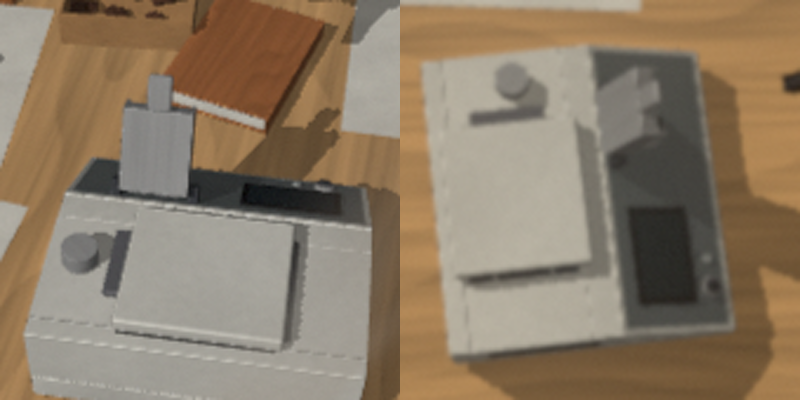

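The lid is shut (side crop (205,275)), the guard is open (157,150), the standard and book have not moved, and the arm is clear.

```bash
python3 -c "
from plant import env
print(env.job_done())"
```

```text
the job is handed in; nothing more can be done
None
```

The lid is shut, the guard stands open by itself, and the start button was pressed to a firm stop and released, with the arm clear; the job was handed in at about 12.5 s, but the guard hides the button, so its spring-back was not seen.

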